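# Rebuild the tube carousel of a fraction collector

## Robot

A 6-joint arm with a two-finger parallel gripper is mounted at the origin on the work surface. World frame = base frame: x ahead of the robot, y to its left, z up, the work surface at z = 0. Lengths are in m, angles in rad, forces in N, time in s.
With the tool pointing down it reaches from about 0.325 to 0.85 m from the base axis. Payload 15.5 kg.
Tool frame: the origin (TCP) lies on the centre line of the jaws, within the pads' length; the fingertips stand 22 mm ahead of it and the grasp point (between the pads) lies 3 mm ahead of it; z points along the fingers, x is the direction in which the jaws open and shut, and the axes are right-handed (so a half turn about z gives the same grasp; the last joint's range is limited). The gripper opens to 91 mm and grips with 3 to 60 N. Pads are 32 mm wide; open, the fingers measure 118 mm over their backs; the gripper's body (76 mm by 178 mm) begins 60 mm behind the grasp point.
Start: joints at [-1.417, 0.494, 1.345, -0, 1.302, -0.096], TCP at [0.154, -0.606, 0.236] pointing down, gripper open.
Joint ranges: [-2.91, 2.91], [-0.82, 2.16], [0.22, 2.67], [-1.22, 4.37], [0.12, 2.79], [-3.08, 3.08]. Speed limits (rad/s): [1.89, 1.89, 2.57, 3.01, 3.01, 3.01].

## Interface

Orientations are given as [roll, pitch, yaw] about the fixed x, y, z axes, in that order (R = Rz(yaw) Ry(pitch) Rx(roll)).
In Python, from bench import env, imaging gives the robot as it stands.
- The arm moves only by the tool arm_command, never from a script. Its argument "increments" is a list that holds one entry, the list of rows, each a list of 7 numbers: the finger opening in cm, from 0 to 9.12, then the shift along the tool's x, y, z in cm, then the turn, a rotation vector about the tool's x, y, z in units of 8 degrees (1.0 is 8 degrees). A call has 1 to 8 rows; each row shifts and turns the commanded pose from where the row before left it, along the tool's axes as they then stand; what a row does not reach is not made up. A row lasts 1/8 s, in which the tool goes at most 62.5 mm and 10.7 degrees, less where a joint would pass 70% of its speed; a pose out of reach is approached as far as the arm can. A call with a gripper value outside its range is refused whole. The fingers move at their own pace and stop on an object; the grip force is fixed at half the most. Time passes only in rows, so rows that do not move let the fingers close. It gives the time, the measured TCP pose, the force and the opening at its end, in the units of the state.
- env.observe(): the state, without advancing time (a new reading comes with each control period).
- imaging.grab_frame(name): name is "scene" or "top"; returns the picture (400x640x3 uint8, red, green, blue); there is no depth.
- imaging.camera_info(name): a dict with "fx", "fy", "cx", "cy" (pixels), "distortion" ([k1, k2, p1, p2, k3] as OpenCV has them; the pictures are not rectified), "R" (3x3) and "t" (3): a world point X has camera coordinates R X + t. Camera axes: x right, y down, z forward; pixel columns grow to the right and rows downward; lengths in m; the calibration is good to about 2 mm. A picture is of the moment at which its call begins. camera_info takes no time and is no camera call.
- env.hand_in(): hands the job in, once; it reports no verdict.
Trained networks look in the newest picture that a camera, given by its name, has taken for a name from the list of things; names that differ only in an ending like _2 or _b are one class to them, and where a whole thing is asked for, a point or a joint stands for the part that bears it (a point fixed in the world has none). Each returns a list of dicts, best first, with "confidence" (0 to 1); they miss things now and then, are a little off and sometimes report something else, mostly with a low value. They report only what shows in the picture. A call takes as long as a camera call. They do not tell look-alikes from the thing itself.
- imaging.find_in(query, camera): "box" ([left, top, right, bottom] in pixels, round what is visible of it).
- imaging.trace(query, camera): "mask" (400x640 bool, what is visible of it) and "box" ([left, top, right, bottom] in pixels, round what is visible of it).
The state is a dict: "time_s": time; "q": joint angles; "qvel": joint speeds; "effort": joint torques, N m; "ee_pos": TCP position; "orientation": TCP orientation; "wrist_force": force on the tool from outside, world axes, zero at the start; "torque": the same for the moment, N m; "gripper_width": finger opening in m.
Only numpy, scipy, OpenCV 4.12 (cv2) and the standard library are available. Lean on these libraries where they do the work, as an engineer would, in place of code of your own. Each camera call takes 0.05 s, during which the arm holds its last target. There are 200 camera calls.

## Task

Put the washed tube carousel back together on the fraction collector: lower the drip tray onto the spindle, hub upwards, slip the spacer sleeve over the tray's hub, set the windowed guide disc on the spindle, collar upwards, on top of the sleeve, and then put the clamp cap on the spindle tip inside the collar, each part lowered gently until it is fully home. Last, swing the dispensing arm in over the carousel until it meets its stop. Leave the bottles and the tube rack where they are.

Things in the scene. Friction and masses are not known exactly. Their poses are not given: they have to be found in the camera images.
- spindle_seat (a point): on the fraction collector (fixed white machine, 210 x 270 x 75 mm, keys and display facing -x of this frame): centre of the top of its round aluminium drive plate (90 mm diameter), 85 mm above the bench; z up. From here the steel spindle, 24 mm diameter, rises 71 mm, its last 7 mm tapering to 16 mm. Neither turns
- spindle_tip (a point): centre of the spindle's flat top, 71 mm above spindle_seat
- tray_center (a point): white drip tray, 130 mm diameter: 5 mm floor, lip 4 mm thick and 14 mm tall overall, central tube hub 40 mm diameter rising to 41 mm, bore 27 mm right through. Flat on the bench, hub up. Origin on its axis half-way up (20.5 mm over the underside), z up. Hold it by the hub from above. About 0.22 kg. Home: on the drive plate, this point 20.5 mm above spindle_seat
- spacer_center (a point): plain aluminium spacer sleeve: tube 60 mm outside, 46 mm bore, 48 mm tall, standing on end on the bench. Origin on its axis half-way up (24 mm), z along the axis. Hold it across the outside from above. About 0.16 kg. It slips over the tray's hub onto the tray floor: home, this point is 29 mm above spindle_seat
- guide_center (a point): white guide disc, 120 mm diameter: 5 mm plate with twelve open windows and a 27 mm bore; upstanding collar 60 mm outside, 50 mm inside, rising to 27 mm. Flat on the bench, collar up. Origin on its axis half-way up (13.5 mm over the underside), z up. Hold the collar from above, tips just over the plate. About 0.15 kg. Home: on the sleeve's top, this point 66.5 mm above spindle_seat
- cap_center (a point): black clamp cap, 50 mm tall: lower 26 mm a 42 mm skirt with a blind bore from below, 27 mm wide, 18 mm deep; above it a fluted head, 56 mm diameter. Stands on its skirt. Origin on its axis half-way up (25 mm), z up. Hold the head from above. About 0.14 kg. Pushes on, no turning. Home: on the guide's plate inside the collar, spindle 13 mm into the bore, this point 83 mm above spindle_seat
- boom_pivot (a point): point on the machine: on the vertical pivot axis of the dispensing arm, at the mid-height of its bar, 177 mm above the bench, top of a steel column on the machine
- boom_head (a point): centre of the head block (26 x 22 x 24 mm) at the end of the grey dispensing arm, 125 mm from boom_pivot and at the same height; the bar between is 16 mm wide and 16 mm tall. A thin steel nozzle hangs 24 mm below this point. x points outward along the arm
- swing (a joint): angle of the dispensing arm about its vertical pivot: 0 parked outward, growing as it swings clockwise seen from above in over the carousel, 1.40 at its stop, where the head hangs over the ring of windows, about 50 mm from the spindle axis. Moves with slight friction (about 0.5 N at the head) and stays where it is left
- amber: amber glass bottle with black cap, 86 mm diameter, 176 mm tall, a bystander; origin at the centre of its underside
- wash: white wash bottle with blue cap and bent spout, 72 mm diameter, 190 mm tall, a bystander; origin at the centre of its underside
- rack: orange microtube rack, 72 x 200 x 48 mm (62 mm with tubes), a bystander; origin at the centre of its underside, long side along y
Not all that is in view belongs to the job. What is shaped like the part that bears guide_center but orange or yellow is not meant.

How it is judged:
By the outcome, as a careful person would: the job done as asked, in the order asked, and still so for the second after the job is handed in, with the robot touching nothing.
It also fails if it takes over 72 s, if anything falls off the work surface, if the arm or the gripper's body presses on something with over 40 N, if the wrist force passes 120 N, or if a joint passes its speed limit or range.

## Working session

There is one attempt and no reset: what is moved stays moved. The work goes in short steps, Python scripts to look and compute and a tool call to move; the robot and the scene stay as the last step left them, time stands still between calls to the robot, and variables do not carry over. Pictures are saved under pics/ and viewed, about 8 in all and at most 12, crops included, and the job is handed in when it is done.

Besides the shell and the picture viewer there is one more tool, called after "Request:" as name([rows], argument=value, ...), one row to a line, values as JSON. arm_command: Moves the arm, as the interface text tells. Its arguments: {"type":"object","properties":{"increments":{"type":"array"}},"required":["increments"]}

```bash
mkdir -p pics; ls; python3 - <<'E'
from bench import env, imaging
import cv2,numpy as np
for n in("scene","top"):
    im=imaging.grab_frame(n); cv2.imwrite(f"pics/{n}0.png",im[:,:,::-1])
    c=imaging.camera_info(n); print(n,{k:np.round(v,4).tolist() for k,v in c.items()})
    for q in("tray_center","spacer_center","guide_center","cap_center","boom_head","amber","wash","rack","spindle_tip"):
        print(q,[(np.round(d["box"],1).tolist(),round(d["confidence"],2)) for d in imaging.find_in(q,n)][:4])
s=env.observe();print(s)
E
```

```text
pics
scene {'fx': 404.3289, 'fy': 404.3289, 'cx': 323.4558, 'cy': 197.4228, 'distortion': [-0.0259, 0.0, 0.0, 0.0, 0.0], 'R': [[-0.6118, 0.791, 0.0063], [0.4918, 0.3866, -0.7802], [-0.6195, -0.4742, -0.6255]], 't': [0.3898, -0.1783, 1.695]}
tray_center [([424.4, 235.5, 464.6, 264.5], 0.75)]
spacer_center [([365.2, 201.4, 380.5, 222.2], 0.52)]
guide_center [([204.3, 205.5, 237.8, 231.1], 0.9), ([257.2, 245.5, 294.4, 281.2], 0.8), ([333.4, 236.4, 373.9, 265.5], 0.59)]
cap_center [([397.2, 263.7, 419.4, 289.7], 0.8)]
boom_head [([261.2, 143.4, 281.9, 172.8], 0.77)]
amber [([456.8, 265.7, 504.6, 325.9], 0.92)]
wash [([254.0, 111.1, 271.3, 154.8], 0.75)]
rack []
spindle_tip [([255.6, 140.9, 353.8, 238.7], 0.94)]
top {'fx': 390.7395, 'fy': 390.7395, 'cx': 319.2053, 'cy': 199.4652, 'distortion': [-0.0896, 0.0, 0.0, 0.0, 0.0], 'R': [[0.0237, -0.9996, 0.0139], [-0.9966, -0.0247, -0.0789], [0.0792, -0.0119, -0.9968]], 't': [-0.051, 0.5763, 1.2661]}
tray_center [([188.8, 218.4, 225.3, 253.4], 0.6)]
spacer_center [([278.8, 231.5, 295.6, 249.4], 0.6)]
guide_center [([311.1, 120.7, 344.2, 150.3], 
[... 289 characters left out ...]
 [([313.4, 170.4, 412.6, 238.9], 0.91)]
{'time_s': 1.0, 'q': array([-1.41751357e+00,  4.93618358e-01,  1.34550908e+00, -2.08217901e-05,
        1.30246279e+00, -9.55299944e-02]), 'qvel': array([-0.00225811,  0.00042866,  0.00035161, -0.00111854, -0.0022372 ,
       -0.00073343]), 'effort': array([-3.10272681e-04, -8.78697395e+01, -3.82251155e+01,  7.02526071e-02,
        4.38452780e-02,  1.02014448e-05]), 'ee_pos': array([ 0.15388803, -0.60576638,  0.23590046]), 'orientation': array([ 3.14157244e+00, -4.98001377e-07, -1.32197806e+00]), 'wrist_force': array([-0.63892541,  0.37645382,  0.36529062]), 'torque': array([-0.00784004, -0.04550161,  0.01686814]), 'gripper_width': 0.09093355554328209}
```

```bash
python3 - <<'E'
import cv2
a=cv2.imread("pics/top0.png")[90:290,120:500]; cv2.imwrite("pics/topc.png",cv2.resize(a,(798,420),interpolation=cv2.INTER_CUBIC))
a=cv2.imread("pics/scene0.png")[100:340,190:520]; cv2.imwrite("pics/scenec.png",cv2.resize(a,(792,576),interpolation=cv2.INTER_CUBIC))
E
```

```text
(no output)
```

View pics/topc.png

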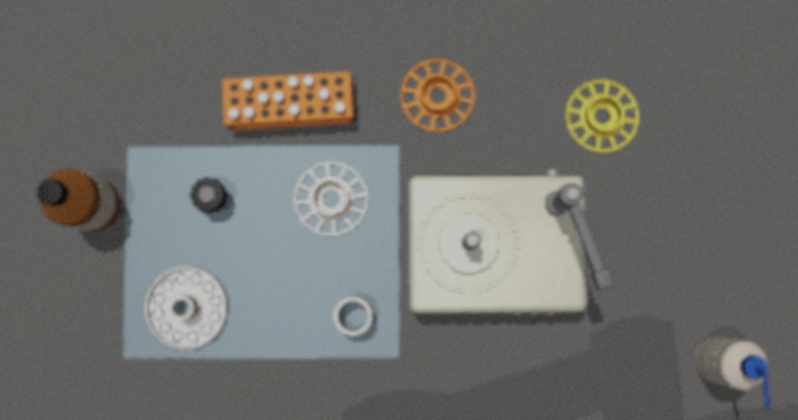

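View pics/scenec.png

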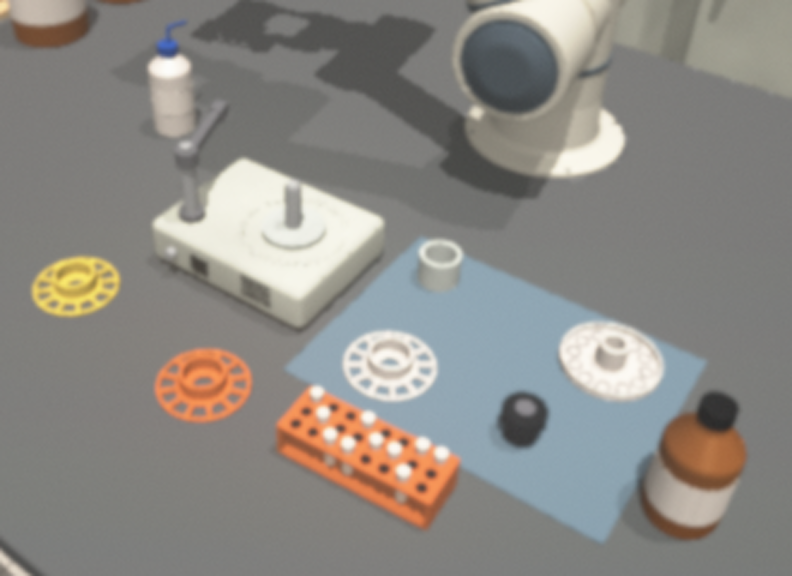

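```bash
cat > h.py <<'E'
import cv2,numpy as np
from bench import env,imaging
from scipy.optimize import minimize
from scipy.ndimage import map_coordinates
C={n:imaging.camera_info(n) for n in("scene","top")}
def proj(n,P):
    c=C[n];K=np.array([[c["fx"],0,c["cx"]],[0,c["fy"],c["cy"]],[0,0,1]])
    return cv2.projectPoints(np.asarray(P,float).reshape(-1,1,3),cv2.Rodrigues(np.array(c["R"]))[0],np.array(c["t"],float),K,np.array(c["distortion"],float))[0][:,0]
def ray(n,uv,z):
    c=C[n];K=np.array([[c["fx"],0,c["cx"]],[0,c["fy"],c["cy"]],[0,0,1]]);R=np.array(c["R"])
    d=R.T@np.append(cv2.undistortPoints(np.array([[uv]],float),K,np.array(c["distortion"],float))[0,0],1)
    o=-R.T@np.array(c["t"]); return (o+d*(z-o[2])/d[2])[:2]
A=np.linspace(0,2*np.pi,120,endpoint=False)
def circ(x,y,z,r,a=A): return np.c_[x+r*np.cos(a),y+r*np.sin(a),np.full(len(a),z)]
def grads(im,s=0.8):
    g=cv2.GaussianBlur(im.astype(np.float32),(0,0),s)
    return [cv2.Sobel(g,cv2.CV_32F,1,0).astype(float),cv2.Sobel(g,cv2.CV_32F,0,1).astype(float)]
def score(G,n,x,y,circles):
    t=0
    for z,r in circles:
        p=proj(n,circ(x,y,z,r)); q=proj(n,circ(x,y,z,r+.001)); m=q-p; m/=np.linalg.norm(m,axis=1)[:,None]
        g=sum(np.array([map_coordinates(G[k][:,:,c],[p[:,1],p[:,0]],order=1,mode="nearest") for c in range(3)])*m[:,k] for k in(0,1))
        t+=np.minimum(np.abs(g).max(0),150).mean()
    return t
def fit(Gs,x0,circles,span=.02,step=.002):
    f=lambda p:-sum(score(Gs[n],n,p[0],p[1],circles) for n in Gs)
    g=np.arange(-span,span+1e-9,step); b=min(((f((x0[0]+i,x0[1]+j)),x0[0]+i,x0[1]+j) for i in g for j in g))
    return minimize(f,b[1:],method="Nelder-Mead",options=dict(initial_simplex=[b[1:],(b[1]+.001,b[2]),(b[1],b[2]+.001)],xatol=1e-5)).x
def draw(im,n,x,y,circles):
    for z,r in circles: cv2.polylines(im,[np.int32(proj(n,circ(x,y,z,r))*64)],True,(0,0,255),1,cv2.LINE_AA,6)
PARTS=dict(tray=[(.014,.065),(.014,.061),(.041,.020),(.041,.0135)],spacer=[(.048,.03),(.048,.023)],guide=[(.005,.06),(.027,.03),(.027,.025)],
 cap=[(.050,.028),(.026,.028)],seat=[(.085,.045)],tip=[(.156,.008),(.149,.012)])
E
python3 - <<'E'
from h import *
ims={n:cv2.imread(f"pics/{n}0.png") for n in("scene","top")}
Gs={n:grads(i) for n,i in ims.items()}
off=np.array([120,90])
px=dict(tray=(207,236,.02),spacer=(287,241,.04),guide=(278.5,184.5,.01),cap=(219,183,.05),seat=(343,205,.085),tip=(345,205,.156))
for k,(u,v,z) in px.items():
    x0=ray("top",(u,v),z)
    r=[fit(g,x0,PARTS[k]) for g in(Gs,{"top":Gs["top"]},{"scene":Gs["scene"]})]
    print(k,*[np.round(a*1000,1) for a in [x0]+r])
    for n in ims: draw(ims[n],n,*r[0],PARTS[k])
a=cv2.resize(ims["top"][150:270,180:420],(800,400),interpolation=cv2.INTER_CUBIC)
b=ims["scene"][130:300,250:480]; b=cv2.resize(b,(800,591),interpolation=cv2.INTER_CUBIC)
cv2.imwrite("pics/ov1.png",b);cv2.imwrite("pics/ov2.png",a)
hz=.177
for n,bx in(("scene",[261.2,143.4,281.9,172.8]),("top",[384.9,175.4,411.8,225.1])): print(n,[ray(n,p,hz).round(4) for p in([bx[0]+5,bx[3]],[bx[2],bx[1]+3],[391.5,182],[407,221])])
E
```

```text
tray [447.7 330. ] [448.2 329. ] [447.4 328.9] [456.4 330.1]
spacer [438.9  64. ] [443.1  62.8] [442.9  63.7] [435.4  58.4]
guide [625.2 100.1] [628.5 105.1] [626.4 105. ] [629.6 105.8]
cap [620.8 290.2] [623.9 292.8] [624.  293.6] [631.5 295. ]
seat [ 556.9 -111.4] [ 568.4 -102.4] [ 551.1 -112.5] [ 568.2 -102.7]
tip [ 552.3 -112.1] [ 559.5 -111. ] [ 538.9 -113.2] [574.3 -98. ]
scene [array([ 0.6552, -0.2169]), array([ 0.5067, -0.2851]), array([0.4517, 0.1207]), array([0.5819, 0.2455])]
top [array([ 0.4956, -0.2423]), array([ 0.6341, -0.3061]), array([ 0.6218, -0.2458]), array([ 0.5086, -0.2925])]
```

View pics/ov1.png

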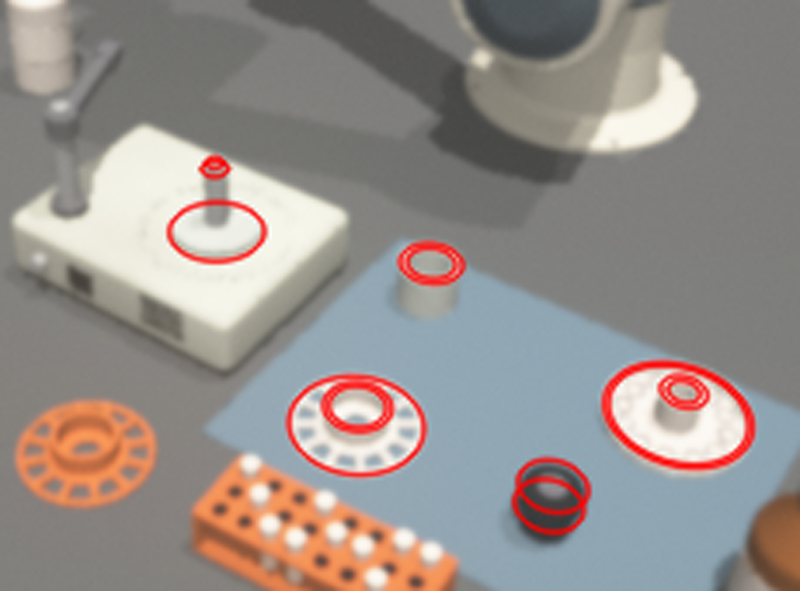

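View pics/ov2.png

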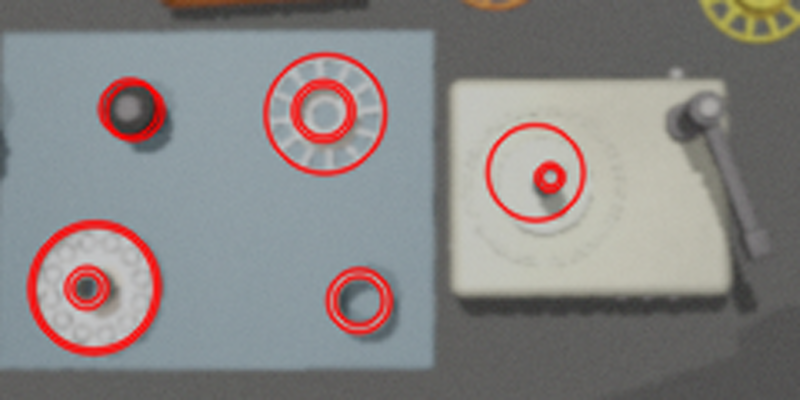

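```bash
python3 - <<'E'
from h import *
av={n:np.mean([imaging.grab_frame(n)[:,:,::-1].astype(np.float32) for _ in range(6)],0) for n in("scene","top")}
np.savez("av.npz",**av)
Gs={n:grads(i,.6) for n,i in av.items()}
for k,x0 in dict(tray=(.4474,.3289),spacer=(.4429,.0637),guide=(.6264,.105),cap=(.624,.2936),seat=(.553,-.111),tip=(.553,-.112)).items():
    r=[fit(g,x0,PARTS[k],.008,.001) for g in(Gs,{"top":Gs["top"]},{"scene":Gs["scene"]})]
    print(k,*[np.round(a*1000,1) for a in r])
out=[]
for n,(u,v) in(("top",(345,206)),("scene",(312,190))):
    c=av[n][v-20:v+20,u-20:u+20]; c=np.clip((c-c.min())/(c.max()-c.min())*255,0,255).astype(np.uint8)
    c=cv2.resize(c,(400,400),interpolation=cv2.INTER_CUBIC)
    for i in range(0,400,50): cv2.line(c,(i,0),(i,6),(0,0,255),1);cv2.line(c,(0,i),(6,i),(0,0,255),1)
    out.append(c)
cv2.imwrite("pics/zoom.png",np.hstack(out))
E
```

```text
tray [448.2 329. ] [446.2 321.6] [456.4 330.1]
spacer [443.3  62.6] [442.7  63.5] [435.6  59. ]
guide [628.5 104.9] [626.3 104.7] [629.5 105.9]
cap [623.7 292.8] [623.4 294.7] [631.7 295.1]
seat [ 552.2 -112.2] [ 551.4 -112.3] [ 554.9 -113.5]
tip [ 559.3 -111.3] [ 554.1 -105.1] [ 556.7 -112.8]
```

View pics/zoom.png

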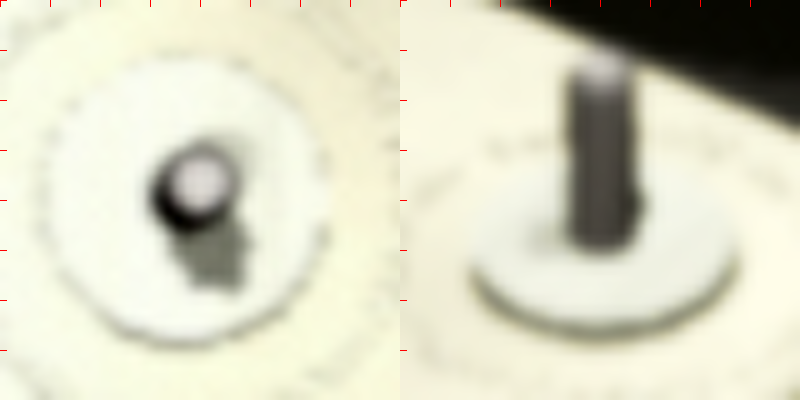

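```bash
python3 - <<'E'
from h import *
print("top seat",ray("top",(342.85,205.55),.085),"tip",ray("top",(344.35,203.85),.156))
print("scene seat",ray("scene",(311.75,192.9),.085),"tip",ray("scene",(311.55,176.3),.156))
x,y=.553,-.1115
for n in C: print(n,proj(n,[(x,y,.085),(x,y,.156)]), (proj(n,[(x,y+.01,.156)])-proj(n,[(x,y,.156)])))
E
```

```text
top seat [ 0.55516084 -0.11093641] tip [ 0.55567386 -0.11009883]
scene seat [ 0.55569895 -0.11313706] tip [ 0.55854501 -0.11058734]
scene [[312.63868537 192.69536614]
 [312.41091912 175.41042412]] [[2.41385802 1.11922349]]
top [[343.01603932 206.24099609]
 [344.80570317 204.76291932]] [[-3.37386571 -0.08253295]]
```

Request:
arm_command([
  [[9.1, 0, 0, 0, 0, 0, 1.33], [9.1, 0, 0, 0, 0, 0, 1.33], [9.1, 0, 0, 0, 0, 0, 1.33], [9.1, 0, 0, 0, 0, 0, 1.33]],
])

```text
time_s: 2.1
ee_pos: [0.1539, -0.6058, 0.2359]
orientation: [3.142, 0.0, -2.071]
wrist_force: [0.6, -0.7, -0.2]
gripper_width: 0.0911
```

Request:
arm_command([
  [[9.1, 0, 0, 0, 0, 0, -1.194], [9.1, 0, 0, 0, 0, 0, -1.194], [9.1, 0, 0, 0, 0, 0, -1.194], [9.1, -5.06, -2.96, 0, 0, 0, 0], [9.1, -5.06, -2.96, 0, 0, 0, 0], [9.1, -5.06, -2.96, 0, 0, 0, 0], [9.1, -5.06, -2.96, 0, 0, 0, 0], [9.1, -5.06, -2.96, 0, 0, 0, 0]],
])

```text
time_s: 3.1
ee_pos: [0.301, -0.3503, 0.2361]
orientation: [-3.141, -0.0, -1.565]
wrist_force: [0.7, -0.2, -0.1]
gripper_width: 0.0913
```

Request:
arm_command([
  [[9.1, -5.06, -2.96, 0, 0, 0, 0], [9.1, -5.06, -2.96, 0, 0, 0, 0], [9.1, -5.06, -2.96, 0, 0, 0, 0], [9.1, -5.06, -2.96, 0, 0, 0, 0], [9.1, -5.06, -2.96, 0, 0, 0, 0], [9.1, -5.5, 0, 0, 0, 0, 0], [9.1, -5.5, 0, 0, 0, 0, 0], [9.1, -5.5, 0, 0, 0, 0, 0]],
])

```text
time_s: 4.1
ee_pos: [0.4457, 0.0688, 0.2361]
orientation: [-3.141, -0.0, -1.565]
wrist_force: [1.2, -1.0, 0.5]
gripper_width: 0.091
```

Request:
arm_command([
  [[9.1, -5.2, 0, 1.0, 0, 0, 0], [9.1, -5.2, 0, 2.5, 0, 0, 0], [9.1, -5.2, 0, 3.0, 0, 0, 0], [9.1, -5.2, 0, 3.0, 0, 0, 0], [9.1, -5.2, 0, 3.0, 0, 0, 0], [9.1, 0, 0, 3, 0, 0, 0], [9.1, 0, 0, 0, 0, 0, 0]],
])

```text
time_s: 4.97
ee_pos: [0.4429, 0.3267, 0.0793]
orientation: [3.138, -0.002, -1.564]
wrist_force: [0.3, -0.4, 0.6]
gripper_width: 0.0914
```

Request:
arm_command([
  [[9.1, -0.23, -0.5, 2, 0, 0, 0], [9.1, 0, 0, 1.9, 0, 0, 0], [3.0, 0, 0, 0, 0, 0, 0], [3.0, 0, 0, 0, 0, 0, 0], [3.0, 0, 0, 0, 0, 0, 0], [3.0, 0, 0, 0, 0, 0, 0]],
])

```text
time_s: 5.72
ee_pos: [0.4495, 0.3295, 0.0425]
orientation: [-3.141, 0.0, -1.565]
wrist_force: [0.7, 0.2, 0.4]
gripper_width: 0.054
```

Request:
arm_command([
  [[3.0, 0, 0, 0, 0, 0, 0], [3.0, 0, 0, 0, 0, 0, 0], [3.0, 0, 0, 0, 0, 0, 0]],
])

```text
time_s: 6.1
ee_pos: [0.4492, 0.3294, 0.0421]
orientation: [-3.141, 0.0, -1.565]
wrist_force: [-0.5, -1.1, 6.1]
gripper_width: 0.0387
```

Request:
arm_command([
  [[5.6, 0, 0, 0, 0, 0, 0], [5.6, 0, 0, 0, 0, 0, -1.25], [5.6, 0, 0, 0, 0, 0, -1.25], [5.6, 0, 0, 0, 0, 0, -1.25], [5.6, 0, 0, 0, 0, 0, -1.25], [5.6, 0, 0, 0, 0, 0, -1.25], [5.6, 0, 0, 0, 0, 0, -1.25], [5.6, 0, 0, 0, 0, 0, -1.25]],
])

```text
time_s: 7.1
ee_pos: [0.4491, 0.3293, 0.0418]
orientation: [3.141, 0.0, -0.337]
wrist_force: [-0.9, -0.0, -1.0]
gripper_width: 0.0561
```

Request:
arm_command([
  [[5.6, 0, 0, 0, 0, 0, -1.25], [5.6, 0, 0, 0, 0, 0, -1.25], [3.0, 0, 0, 0, 0, 0, 0], [3.0, 0, 0, 0, 0, 0, 0], [3.0, 0, 0, 0, 0, 0, 0], [3.0, 0, 0, 0, 0, 0, 0]],
])

```text
time_s: 7.85
ee_pos: [0.4491, 0.3294, 0.0418]
orientation: [3.142, 0.0, 0.005]
wrist_force: [-0.5, -0.2, -1.4]
gripper_width: 0.0394
```

Request:
arm_command([
  [[3.0, 0, 0, -2, 0, 0, 0], [3.0, 0, 0, -4.5, 0, 0, 0], [3.0, 0.5, 2, -5, 0, 0, 0], [3.0, 1.2, 4, -4, 0, 0, 0], [3.0, 1.2, 4.5, -2.5, 0, 0, 0], [3.0, 1.2, 4.9, 0, 0, 0, 0], [3.0, 1.2, 4.9, 0, 0, 0, 0], [3.0, 1.2, 4.9, 0, 0, 0, 0]],
])

```text
time_s: 8.85
ee_pos: [0.5158, 0.0761, 0.222]
orientation: [-3.142, -0.0, 0.005]
wrist_force: [0.4, -0.4, -1.6]
gripper_width: 0.0396
```

Request:
arm_command([
  [[3.0, 1.2, 4.9, 0, 0, 0, 0], [3.0, 1.2, 4.9, 0, 0, 0, 0], [3.0, 1.2, 4.9, 0, 0, 0, 0], [3.0, 1.0, 3, 0, 0, 0, 0], [3.0, 0, 0, 0, 0, 0, 0]],
])

```text
time_s: 9.48
ee_pos: [0.5632, -0.101, 0.2217]
orientation: [3.141, -0.0, 0.003]
wrist_force: [-0.1, -0.4, -1.8]
gripper_width: 0.0399
```

Request:
arm_command([
  [[3.0, -0.67, 1.0, 0, 0, 0, 0], [3.0, 0, 0, 1.0, 0, 0, 0], [3.0, 0, 0, 1.0, 0, 0, 0], [3.0, 0, 0, 0.6, 0, 0, 0], [3.0, 0, 0, 0.5, 0, 0, 0], [3.0, 0, 0, 0.4, 0, 0, 0], [3.0, 0, 0, 0, 0, 0, 0]],
])

```text
time_s: 10.35
ee_pos: [0.5561, -0.1089, 0.1867]
orientation: [-3.142, 0.0, 0.006]
wrist_force: [0.0, 0.3, -1.5]
gripper_width: 0.0396
```

Request:
arm_command([
  [[3.0, 0, 0.05, 1.0, 0, 0, 0], [3.0, 0, 0, 1.2, 0, 0, 0], [3.0, 0, 0, 1.2, 0, 0, 0], [3.0, 0, 0, 1.0, 0, 0, 0], [3.0, 0, 0, 0.8, 0, 0, 0], [3.0, 0, 0, 0.4, 0, 0, 0], [3.0, 0, 0, 0, 0, 0, 0]],
])

```text
time_s: 11.22
ee_pos: [0.5561, -0.1094, 0.1308]
orientation: [-3.142, 0.0, 0.006]
wrist_force: [0.6, -0.5, -2.1]
gripper_width: 0.0396
```

Request:
arm_command([
  [[3.0, 0, 0, 0.2, 0, 0, 0], [3.0, 0, 0, 0.15, 0, 0, 0], [3.0, 0, 0, 0.1, 0, 0, 0], [3.0, 0, 0, 0, 0, 0, 0]],
])

```text
time_s: 11.72
ee_pos: [0.5563, -0.1095, 0.1268]
orientation: [3.141, -0.0, 0.006]
wrist_force: [-2.5, 0.5, 4.7]
gripper_width: 0.0393
```

Request:
arm_command([
  [[5.5, 0, 0, 0, 0, 0, 0], [5.5, 0, 0, 0, 0, 0, 0], [5.5, 0, 0, -2, 0, 0, 0], [5.5, 0, 0, -5, 0, 0, 0], [9.1, -2.2, -3.5, -1.5, 0, 0, 0], [9.1, -3, -4.6, 0, 0, 0, 0], [9.1, -3, -4.6, 1.5, 0, 0, 0], [9.1, -3, -4.6, 3.5, 0, 0, 0]],
])

```text
time_s: 12.72
ee_pos: [0.4443, 0.0622, 0.1634]
orientation: [-3.142, -0.004, 0.006]
wrist_force: [1.8, 0.8, -0.6]
gripper_width: 0.0898
```

Request:
arm_command([
  [[9.1, 0, 0, 4.0, 0, 0, 0], [9.1, 0, 0, 2.0, 0, 0, 0], [9.1, 0, 0, 0, 0, 0, 0]],
])

```text
time_s: 13.1
ee_pos: [0.4436, 0.0611, 0.1019]
orientation: [3.142, 0.003, 0.006]
wrist_force: [-0.2, 0.5, 0.2]
gripper_width: 0.0909
```

```bash
python3 - <<'E'
from h import *
im=np.mean([imaging.grab_frame("top")[:,:,::-1].astype(np.float32) for _ in range(3)],0)
s=imaging.grab_frame("scene")[:,:,::-1]
G={"top":grads(im,.6)}
for k,h,r in(("lip",[(.099,.065),(.099,.061)],0),("hub",[(.126,.02),],0)): print(k,fit(G,(.556,-.1105),h,.008,.001)*1000)
a=cv2.resize(im[170:250,250:390].astype(np.uint8),(700,400),interpolation=cv2.INTER_CUBIC)
cv2.imwrite("pics/t2.png",a); print(env.observe()["ee_pos"],env.observe()["time_s"])
E
```

```text
lip [ 555.65434875 -108.57797193]
hub [ 548.10705866 -112.43417668]
[0.44500567 0.06087421 0.10373259] 13.3
```

View pics/t2.png

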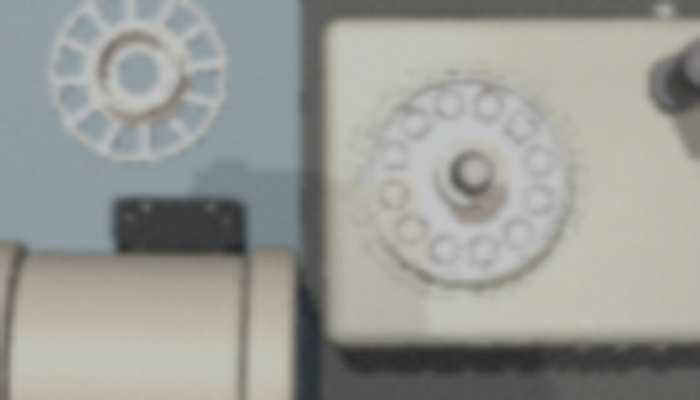

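Request:
arm_command([
  [[9.1, -0.1, -0.31, 3.0, 0, 0, 0], [9.1, 0, 0, 2.3, 0, 0, 0], [9.1, 0, 0, 1, 0, 0, 0], [5.0, 0, 0, 0, 0, 0, 0], [5.0, 0, 0, 0, 0, 0, 0], [5.0, 0, 0, 0, 0, 0, 0], [5.0, 0, 0, 0, 0, 0, 0]],
])

```text
time_s: 14.18
ee_pos: [0.4435, 0.0641, 0.0404]
orientation: [3.142, -0.001, 0.006]
wrist_force: [-1.3, 0.7, 10.5]
gripper_width: 0.06
```

Request:
arm_command([
  [[5.0, 0, 0, -2, 0, 0, 0], [5.0, 0, 0, -4.5, 0, 0, 0], [5.0, 0.5, 0.5, -5.5, 0, 0, 0], [5.0, 2.2, 3.2, -4, 0, 0, 0], [5.0, 3, 4.8, -1, 0, 0, 0], [5.0, 3, 4.7, 0, 0, 0, 0], [5.0, 2.5, 4, 0, 0, 0, 0], [5.0, 0, 0, 0, 0, 0, 0]],
])

```text
time_s: 15.18
ee_pos: [0.5577, -0.1099, 0.2098]
orientation: [3.141, -0.001, 0.003]
wrist_force: [-0.3, 0.6, -1.2]
gripper_width: 0.0595
```

Request:
arm_command([
  [[5.0, -0.13, -0.03, 1, 0, 0, 0], [5.0, 0, 0, 1.5, 0, 0, 0], [5.0, 0, 0, 1, 0, 0, 0], [5.0, 0, 0, 0.5, 0, 0, 0], [5.0, 0, 0, 0.4, 0, 0, 0], [5.0, 0, 0, 0.4, 0, 0, 0], [5.0, 0, 0, 0.4, 0, 0, 0], [5.0, 0, 0, 0, 0, 0, 0]],
])

```text
time_s: 16.18
ee_pos: [0.555, -0.1069, 0.1576]
orientation: [-3.142, 0.0, 0.006]
wrist_force: [0.3, -0.8, -1.6]
gripper_width: 0.0596
```

Request:
arm_command([
  [[5.0, 0.1, 0.2, 0.5, 0, 0, 0], [5.0, 0, 0, 0.7, 0, 0, 0], [5.0, 0, 0, 0.7, 0, 0, 0], [5.0, 0, 0, 0.4, 0, 0, 0], [5.0, 0, 0, 0.25, 0, 0, 0], [5.0, 0, 0, 0.15, 0, 0, 0], [5.0, 0, 0, 0.1, 0, 0, 0], [5.0, 0, 0, 0, 0, 0, 0]],
])

```text
time_s: 17.18
ee_pos: [0.5561, -0.1089, 0.1304]
orientation: [3.141, -0.0, 0.006]
wrist_force: [-2.7, -0.2, 6.9]
gripper_width: 0.0598
```

Request:
arm_command([
  [[7.5, 0, 0, 0, 0, 0, 0], [7.5, 0, 0, 0, 0, 0, 0], [7.5, 0, 0, -2, 0, 0, 0], [7.5, 0, 0, -5, 0, 0, 0], [9.1, 0.9, -3.0, -1, 0, 0, 0], [9.1, 2.0, -5.6, 0, 0, 0, 0], [9.1, 2.0, -5.6, 1.5, 0, 0, 0], [9.1, 2.0, -5.6, 1.5, 0, 0, 0]],
])

```text
time_s: 18.18
ee_pos: [0.6245, 0.0913, 0.1797]
orientation: [3.142, -0.001, 0.006]
wrist_force: [0.3, -1.4, 0.2]
gripper_width: 0.0911
```

Request:
arm_command([
  [[9.1, 0.3, -1.6, 4.0, 0, 0, 0], [9.1, 0, 0, 4.0, 0, 0, 0], [9.1, 0, 0, 0, 0, 0, 0]],
])

```text
time_s: 18.55
ee_pos: [0.6249, 0.1056, 0.0974]
orientation: [3.141, 0.005, 0.007]
wrist_force: [0.1, -0.5, 1.2]
gripper_width: 0.0914
```

```bash
python3 - <<'E'
from h import *
s=env.observe();print(s["ee_pos"],s["orientation"],s["time_s"])
im=np.mean([imaging.grab_frame("top")[:,:,::-1].astype(np.float32) for _ in range(2)],0)
G={"top":grads(im,.6)}
print("spacer",fit(G,(.556,-.1095),[(.138,.03),(.138,.023)],.008,.001)*1000)
s=imaging.grab_frame("scene")[:,:,::-1]
cv2.imwrite("pics/s3.png",np.hstack([cv2.resize(im[170:250,300:380].astype(np.uint8),(400,400),interpolation=cv2.INTER_CUBIC),cv2.resize(s[150:230,272:352],(400,400),interpolation=cv2.INTER_CUBIC)]))
E
```

```text
[0.62494462 0.10556548 0.09736557] [3.1411849  0.00529609 0.0065378 ] 18.55
spacer [ 550.92438934 -107.46325003]
```

View pics/s3.png

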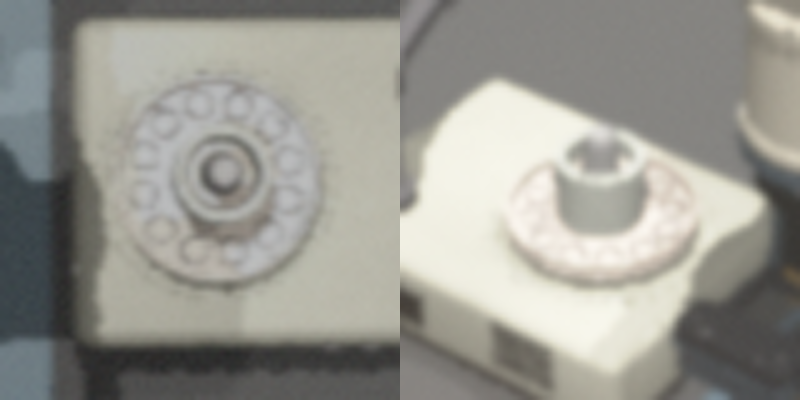

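Request:
arm_command([
  [[9.1, 0.2, 0.0, 3.0, 0, 0, 0], [9.1, 0, 0, 2.0, 0, 0, 0], [9.1, 0, 0, 1.0, 0, 0, 0], [9.1, 0, 0, 0, 0, 0, 0]],
])

```text
time_s: 19.2
ee_pos: [0.6292, 0.1054, 0.0406]
orientation: [-3.142, -0.001, 0.006]
wrist_force: [0.0, 0.3, 0.2]
gripper_width: 0.0913
```

Request:
arm_command([
  [[9.1, -0.1, 0.0, 1.05, 0, 0, 0], [5.0, 0, 0, 0, 0, 0, 0], [5.0, 0, 0, 0, 0, 0, 0], [5.0, 0, 0, 0, 0, 0, 0], [5.0, 0, 0, 0, 0, 0, 0], [5.0, 0, 0, 0, 0, 0, 0]],
])

```text
time_s: 19.95
ee_pos: [0.6279, 0.1055, 0.0296]
orientation: [-3.142, -0.0, 0.006]
wrist_force: [-1.0, 0.3, 3.9]
gripper_width: 0.0596
```

Request:
arm_command([
  [[7.8, 0, 0, 0, 0, 0, 0], [7.8, 0, 0, 0, 0, 0, 0], [7.8, 0, 0, 0, 0, 0, 1.25], [7.8, 0, 0, 0, 0, 0, 1.25], [7.8, 0, 0, 0, 0, 0, 1.25], [7.8, 0, 0, 0, 0, 0, 1.25], [7.8, 0, 0, 0, 0, 0, 1.25], [7.8, 0, 0, 0, 0, 0, 1.25]],
])

```text
time_s: 20.95
ee_pos: [0.6277, 0.1055, 0.0292]
orientation: [3.142, 0.0, -1.047]
wrist_force: [0.2, 0.1, 0.6]
gripper_width: 0.078
```

Request:
arm_command([
  [[7.8, 0, 0, 0, 0, 0, 1.25], [7.8, 0, 0, 0, 0, 0, 1.25], [7.8, 0, 0, 0, 0, 0, 1.25], [5.0, 0, 0, 0, 0, 0, 0], [5.0, 0, 0, 0, 0, 0, 0], [5.0, 0, 0, 0, 0, 0, 0], [5.0, 0, 0, 0, 0, 0, 0]],
])

```text
time_s: 21.82
ee_pos: [0.6277, 0.1055, 0.0293]
orientation: [3.142, 0.0, -1.563]
wrist_force: [-0.6, -0.1, -0.4]
gripper_width: 0.058
```

Request:
arm_command([
  [[5.0, 0, 0, -2, 0, 0, 0], [5.0, 0, 0, -4.5, 0, 0, 0], [5.0, 0.5, 0.2, -5.5, 0, 0, 0], [5.0, 3.5, 1.2, -4, 0, 0, 0], [5.0, 4.7, 1.5, -1.6, 0, 0, 0], [5.0, 4.7, 1.6, 0, 0, 0, 0], [5.0, 4.7, 1.6, 0, 0, 0, 0], [5.0, 3.4, 1.2, 0, 0, 0, 0]],
])

```text
time_s: 22.82
ee_pos: [0.5552, -0.1117, 0.2054]
orientation: [3.142, -0.0, -1.565]
wrist_force: [-0.3, 0.9, -2.1]
gripper_width: 0.0581
```

Request:
arm_command([
  [[5.0, 0, 0, 0, 0, 0, 0], [5.0, 0, 0, 0, 0, 0, 0]],
])

```text
time_s: 23.08
ee_pos: [0.5561, -0.1096, 0.2053]
orientation: [3.142, 0.0, -1.565]
wrist_force: [-0.7, -0.1, -2.3]
gripper_width: 0.0582
```

Request:
arm_command([
  [[5.0, 0, 0, 0.8, 0, 0, 0], [5.0, 0, 0, 0.8, 0, 0, 0], [5.0, 0, 0, 0.5, 0, 0, 0], [5.0, 0, 0, 0.4, 0, 0, 0], [5.0, 0, 0, 0.3, 0, 0, 0], [5.0, 0, 0, 0.3, 0, 0, 0], [5.0, 0, 0, 0, 0, 0, 0]],
])

```text
time_s: 23.95
ee_pos: [0.556, -0.1099, 0.1742]
orientation: [3.141, 0.0, -1.565]
wrist_force: [-0.8, 0.3, -1.8]
gripper_width: 0.0584
```

Request:
arm_command([
  [[5.0, 0, 0, 0.3, 0, 0, 0], [5.0, 0, 0, 0.2, 0, 0, 0], [5.0, 0, 0, 0.15, 0, 0, 0], [5.0, 0, 0, 0.1, 0, 0, 0], [5.0, 0, 0, 0, 0, 0, 0]],
])

```text
time_s: 24.58
ee_pos: [0.5561, -0.1099, 0.1672]
orientation: [-3.141, -0.0, -1.565]
wrist_force: [-2.4, 0.6, 5.6]
gripper_width: 0.0583
```

Request:
arm_command([
  [[7.5, 0, 0, 0, 0, 0, 0], [7.5, 0, 0, 0, 0, 0, 0], [7.5, 0, 0, -1.5, 0, 0, 0], [7.5, 0, 0, -3, 0, 0, 0], [9.1, -4.0, -0.7, 0, 0, 0, 0], [9.1, -5.4, -1.0, 0, 0, 0, 0], [9.1, -5.5, -1.0, 0, 0, 0, 0], [9.1, -5.5, -1.0, 0, 0, 0, 0]],
])

```text
time_s: 25.58
ee_pos: [0.5923, 0.0961, 0.2131]
orientation: [-3.14, 0.0, -1.565]
wrist_force: [0.4, -0.1, 1.2]
gripper_width: 0.091
```

Request:
arm_command([
  [[9.1, -5.5, -1.0, 0, 0, 0, 0], [9.1, -5.5, -1.0, 0, 0, 0, 0], [9.1, -5.5, -1.0, 1, 0, 0, 0], [9.1, -3.5, -0.6, 3, 0, 0, 0], [9.1, 0, 0, 2, 0, 0, 0], [9.1, 0, 0, 0, 0, 0, 0]],
])

```text
time_s: 26.32
ee_pos: [0.6259, 0.2946, 0.1512]
orientation: [3.139, -0.001, -1.564]
wrist_force: [0.5, -1.3, 0.9]
gripper_width: 0.091
```

```bash
python3 - <<'E'
from h import *
s=env.observe();print(s["ee_pos"],s["orientation"],s["time_s"])
print(ray("scene",(478,318),0),ray("top",(150,183),.176),ray("scene",(485,271),.176))
im=np.mean([imaging.grab_frame("top")[:,:,::-1].astype(np.float32) for _ in range(2)],0)
s=imaging.grab_frame("scene")[:,:,::-1]
cv2.imwrite("pics/s4.png",np.hstack([cv2.resize(im[170:250,300:380].astype(np.uint8),(400,400),interpolation=cv2.INTER_CUBIC),cv2.resize(s[140:220,272:352],(400,400),interpolation=cv2.INTER_CUBIC)]))
E
```

```text
[0.62587296 0.2945742  0.15117587] [ 3.13941787e+00 -8.29153130e-04 -1.56411890e+00] 26.325
[0.61831788 0.50655871] [0.60158987 0.46519002] [0.62432921 0.48113153]
```

View pics/s4.png

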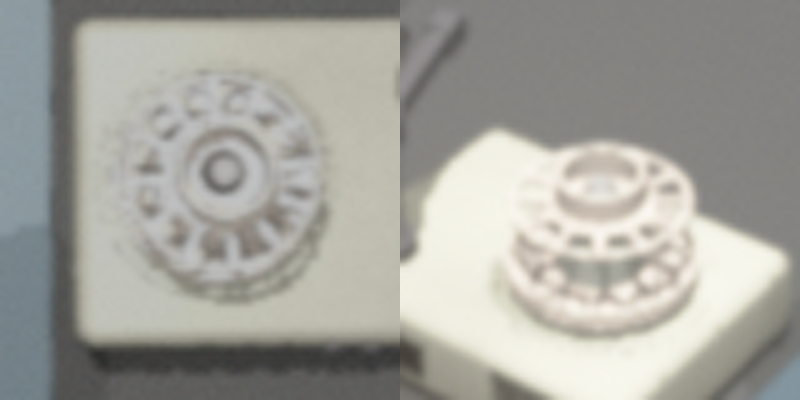

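Request:
arm_command([
  [[9.1, 0, 0.1, 4.0, 0, 0, 0], [9.1, 0, 0, 3.0, 0, 0, 0], [9.1, 0, 0, 1.5, 0, 0, 0], [9.1, 0, 0, 0, 0, 0, 0]],
])

```text
time_s: 26.98
ee_pos: [0.6258, 0.2942, 0.067]
orientation: [3.141, -0.0, -1.565]
wrist_force: [0.1, -0.1, 0.5]
gripper_width: 0.091
```

Request:
arm_command([
  [[9.1, 0, 0.08, 1.5, 0, 0, 0], [4.5, 0, 0, 0, 0, 0, 0], [4.5, 0, 0, 0, 0, 0, 0], [4.5, 0, 0, 0, 0, 0, 0], [4.5, 0, 0, 0, 0, 0, 0], [4.5, 0, 0, 0, 0, 0, 0]],
])

```text
time_s: 27.72
ee_pos: [0.625, 0.2945, 0.0522]
orientation: [-3.141, 0.0, -1.565]
wrist_force: [-0.9, -0.2, 3.6]
gripper_width: 0.0552
```

Request:
arm_command([
  [[7.4, 0, 0, 0, 0, 0, 0], [7.4, 0, 0, 0, 0, 0, 0], [7.4, 0, 0, 0, 0, 0, -1.25], [7.4, 0, 0, 0, 0, 0, -1.25], [7.4, 0, 0, 0, 0, 0, -1.25], [7.4, 0, 0, 0, 0, 0, -1.25], [7.4, 0, 0, 0, 0, 0, -1.25], [7.4, 0, 0, 0, 0, 0, -1.25]],
])

```text
time_s: 28.72
ee_pos: [0.6247, 0.2945, 0.0517]
orientation: [3.141, 0.0, -0.512]
wrist_force: [-0.0, -0.3, -0.3]
gripper_width: 0.0738
```

Request:
arm_command([
  [[7.4, 0, 0, 0, 0, 0, -1.25], [7.4, 0, 0, 0, 0, 0, -1.25], [7.4, 0, 0, 0, 0, 0, -1.25], [4.5, 0, 0, 0, 0, 0, 0], [4.5, 0, 0, 0, 0, 0, 0], [4.5, 0, 0, 0, 0, 0, 0], [4.5, 0, 0, 0, 0, 0, 0]],
])

```text
time_s: 29.6
ee_pos: [0.6248, 0.2945, 0.0518]
orientation: [3.142, 0.0, 0.005]
wrist_force: [0.2, 0.4, -0.1]
gripper_width: 0.0552
```

Request:
arm_command([
  [[4.5, 0, 0, -2, 0, 0, 0], [4.5, 0, 0, -4.5, 0, 0, 0], [4.5, -0.2, 1, -5.5, 0, 0, 0], [4.5, -0.7, 4, -4, 0, 0, 0], [4.5, -0.9, 5.2, -1.5, 0, 0, 0], [4.5, -0.9, 5.2, 0, 0, 0, 0], [4.5, -0.9, 5.2, 0, 0, 0, 0], [4.5, -0.9, 5.2, 0, 0, 0, 0]],
])

```text
time_s: 30.6
ee_pos: [0.5811, 0.0346, 0.2284]
orientation: [3.141, -0.002, 0.006]
wrist_force: [1.7, -1.9, -1.2]
gripper_width: 0.0555
```

Request:
arm_command([
  [[4.5, -0.9, 5.2, 0, 0, 0, 0], [4.5, -0.9, 5.2, 0, 0, 0, 0], [4.5, -0.77, 4.2, 0, 0, 0, 0], [4.5, 0, 0, 0, 0, 0, 0], [4.5, 0, 0, 0, 0, 0, 0]],
])

```text
time_s: 31.22
ee_pos: [0.5567, -0.1098, 0.2278]
orientation: [3.142, -0.001, 0.005]
wrist_force: [-0.2, -0.5, -0.5]
gripper_width: 0.0554
```

Request:
arm_command([
  [[4.5, -0.05, 0, 0.8, 0, 0, 0], [4.5, 0, 0, 0.6, 0, 0, 0], [4.5, 0, 0, 0.4, 0, 0, 0], [4.5, 0, 0, 0.3, 0, 0, 0], [4.5, 0, 0, 0.3, 0, 0, 0], [4.5, 0, 0, 0.2, 0, 0, 0], [4.5, 0, 0, 0, 0, 0, 0]],
])

```text
time_s: 32.1
ee_pos: [0.556, -0.11, 0.2007]
orientation: [-3.142, 0.0, 0.006]
wrist_force: [-0.1, -0.4, -1.7]
gripper_width: 0.0554
```

Request:
arm_command([
  [[4.5, 0, 0, 0.25, 0, 0, 0], [4.5, 0, 0, 0.2, 0, 0, 0], [4.5, 0, 0, 0.12, 0, 0, 0], [4.5, 0, 0, 0.08, 0, 0, 0], [4.5, 0, 0, 0, 0, 0, 0]],
])

```text
time_s: 32.72
ee_pos: [0.5561, -0.1099, 0.1947]
orientation: [3.141, -0.0, 0.006]
wrist_force: [-1.9, 0.7, 6.2]
gripper_width: 0.0552
```

Request:
arm_command([
  [[7.5, 0, 0, 0, 0, 0, 0], [7.5, 0, 0, 0, 0, 0, 0], [7.5, 0, 0, -1.5, 0, 0, 0], [7.5, 0, 0, -4, 0, 0, 0], [5, 0, 0, -2, 0, 0, 0]],
])

```text
time_s: 33.35
ee_pos: [0.5567, -0.1101, 0.2723]
orientation: [3.141, -0.003, 0.006]
wrist_force: [-0.9, 0.6, 0.2]
gripper_width: 0.0679
```

```bash
python3 - <<'E'
from h import *
av=np.load("av.npz"); out=[]
for n,(u,v) in(("top",(399,203)),("scene",(272,160))):
    c=np.clip(av[n][v-30:v+30,u-30:u+30],0,255).astype(np.uint8); c=cv2.resize(c,(400,400),interpolation=cv2.INTER_CUBIC); out.append(c)
    d=np.array([-.113,-.0465])/np.hypot(.113,.0465)
    P=np.array([.622,-.246]); H=P+.125*d
    print(n,[(np.round((proj(n,[(*p,.177)])[0]-(u-30,v-30)+.5)*400/60-.5)).tolist() for p in(P,H)])
cv2.imwrite("pics/boom.png",np.hstack(out))
E
```

```text
top [[153.0, 62.0], [259.0, 328.0]]
scene [[169.0, 236.0], [257.0, 107.0]]
```

View pics/boom.png

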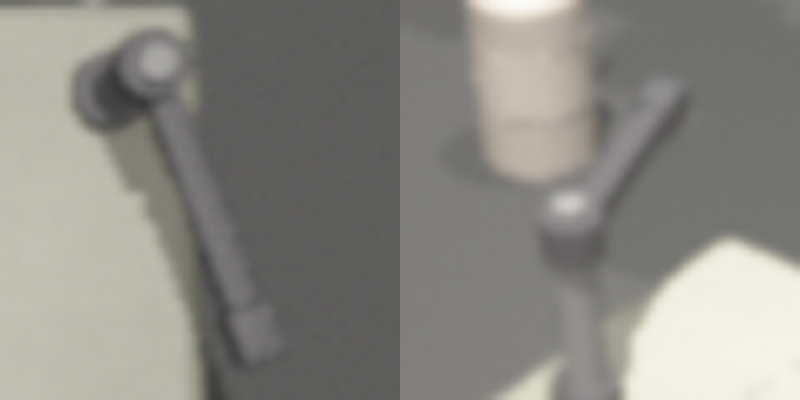

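Request:
arm_command([
  [[0, 0, 0, 0, 0, 0, 1.21], [0, 0, 0, 0, 0, 0, 1.21], [0, 0, 0, 0, 0, 0, 1.21], [0, 0, 0, 0, 0, 0, 1.21], [0, 0, 0, 0, 0, 0, 1.21], [0, 0, 0, 0, 0, 0, 1.21], [0, 0, 0, 0, 0, 0, 1.21]],
])

```text
time_s: 34.22
ee_pos: [0.5562, -0.11, 0.2704]
orientation: [-3.141, -0.001, -1.182]
wrist_force: [-0.6, -0.2, -0.7]
gripper_width: 0.0007
```

Request:
arm_command([
  [[0, 4, 2.5, 0, 0, 0, 0], [0, 4.8, 3, 0, 0, 0, 0], [0, 4.8, 3, 0, 0, 0, 0], [0, 4.8, 3, 0, 0, 0, 0], [0, 0, 0, 0, 0, 0, 0], [0, 0, 0, 0, 0, 0, 0]],
])

```text
time_s: 34.98
ee_pos: [0.5206, -0.3238, 0.2699]
orientation: [-3.141, -0.0, -1.177]
wrist_force: [0.0, 0.0, -0.0]
gripper_width: 0.0004
```

Request:
arm_command([
  [[0, 0.2, 0, 2.5, 0, 0, 0], [0, 0, 0, 3.5, 0, 0, 0], [0, 0, 0, 2.3, 0, 0, 0], [0, 0, 0, 0, 0, 0, 0], [0, 0, 0, 0, 0, 0, 0]],
])

```text
time_s: 35.6
ee_pos: [0.5221, -0.3255, 0.1877]
orientation: [-3.141, -0.001, -1.176]
wrist_force: [0.4, 0.1, -0.3]
gripper_width: 0.0001
```

Request:
arm_command([
  [[0, -0.6, 0, 0, 0, 0, 0], [0, -0.6, 0, 0, 0, 0, 0], [0, -1.71, 0.22, 0, 0, 0, 1.0], [0, -1.71, 0.22, 0, 0, 0, 1.0], [0, -1.71, 0.22, 0, 0, 0, 1.0], [0, -1.71, 0.22, 0, 0, 0, 1.0], [0, -1.71, 0.22, 0, 0, 0, 1.0], [0, 0, 0, 0, 0, 0, 0]],
])

```text
time_s: 36.6
ee_pos: [0.4963, -0.2318, 0.1868]
orientation: [-3.141, 0.0, -1.873]
wrist_force: [-0.3, -0.0, 0.9]
gripper_width: 0.0005
```

```bash
python3 - <<'E'
from h import *
s=env.observe();p=s["ee_pos"];yaw=s["orientation"][2]
d=p[:2]-np.array([.6205,-.2455]);xt=np.array([np.cos(yaw),np.sin(yaw)]);yt=np.array([xt[1],-xt[0]])
print(p,yaw,d@yt,d@xt,s["time_s"])
for n in C:
    im=imaging.grab_frame(n)[:,:,::-1]
    r=imaging.find_in("boom_head",n); print([(np.round(q["box"]),q["confidence"]) for q in r[:2]])
    cv2.imwrite(f"pics/b_{n}.png",im)
a=cv2.imread("pics/b_top.png")[150:270,290:430];b=cv2.imread("pics/b_scene.png")[110:230,232:372]
f=lambda c:cv2.resize(c,(400,343),interpolation=cv2.INTER_CUBIC)
cv2.imwrite("pics/b1.png",np.hstack([f(a),f(b)]))
E
```

```text
[ 0.4963073  -0.23175911  0.18675712] -1.8727422601902104 0.1226604172798848 0.023813014646879623 36.6
[(array([261., 146., 302., 172.]), 0.73), (array([255., 150., 349., 239.]), 0.68)]
[]
```

View pics/b1.png

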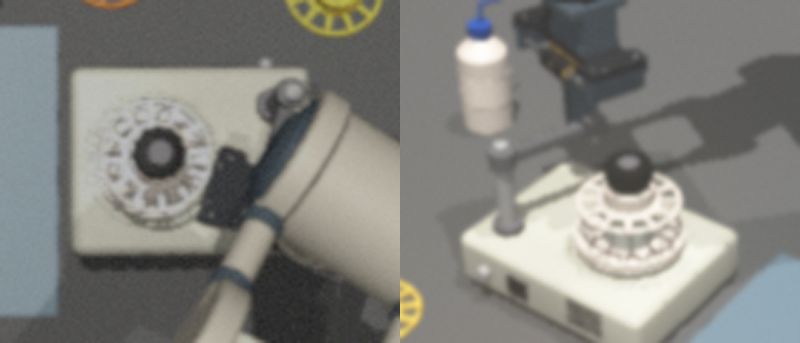

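Request:
arm_command([
  [[0, -0.86, 0.14, 0, 0, 0, 0.5], [0, -0.86, 0.14, 0, 0, 0, 0.5], [0, -0.86, 0.14, 0, 0, 0, 0.5], [0, -0.86, 0.14, 0, 0, 0, 0.5], [0, -0.86, 0.14, 0, 0, 0, 0.5], [0, 0, 0, 0, 0, 0, 0]],
])

```text
time_s: 37.55
ee_pos: [0.5086, -0.1912, 0.1863]
orientation: [-3.142, 0.0, -2.222]
wrist_force: [0.4, 0.3, 0.8]
gripper_width: 0.0002
```

Request:
arm_command([
  [[0, -0.43, 0.07, 0, 0, 0, 0.25], [0, -0.43, 0.07, 0, 0, 0, 0.25], [0, 0, 0, 0, 0, 0, 0]],
])

```text
time_s: 37.92
ee_pos: [0.5127, -0.1839, 0.1863]
orientation: [-3.142, -0.0, -2.291]
wrist_force: [-0.9, -0.1, -0.4]
gripper_width: 0.0006
```

Now small steps with force checks.

Request:
arm_command([
  [[0, -0.3, 0.05, 0, 0, 0, 0.17], [0, -0.2, 0.03, 0, 0, 0, 0.12], [0, 0, 0, 0, 0, 0, 0]],
])

```text
time_s: 38.3
ee_pos: [0.5155, -0.1791, 0.1863]
orientation: [-3.142, 0.0, -2.334]
wrist_force: [0.4, 0.8, 0.0]
gripper_width: 0.0003
```

Request:
arm_command([
  [[0, -0.2, 0.03, 0, 0, 0, 0.12], [0, 0, 0, 0, 0, 0, 0]],
])

```text
time_s: 38.55
ee_pos: [0.5167, -0.1774, 0.1863]
orientation: [3.142, 0.0, -2.351]
wrist_force: [0.2, 0.4, -0.8]
gripper_width: 0.0007
```

Request:
arm_command([
  [[0, -0.15, 0.02, 0, 0, 0, 0.09], [0, -0.1, 0.02, 0, 0, 0, 0.06], [0, 0, 0, 0, 0, 0, 0]],
])

```text
time_s: 38.92
ee_pos: [0.5182, -0.1754, 0.1863]
orientation: [-3.142, 0.0, -2.372]
wrist_force: [-0.5, 0.8, 0.2]
gripper_width: 0.0007
```

Request:
arm_command([
  [[0, -0.15, 0.02, 0, 0, 0, 0.09], [0, 0, 0, 0, 0, 0, 0]],
])

```text
time_s: 39.17
ee_pos: [0.5191, -0.1742, 0.1863]
orientation: [3.142, 0.0, -2.385]
wrist_force: [-0.5, 0.5, 0.1]
gripper_width: 0.0005
```

Request:
arm_command([
  [[0, -0.15, 0.02, 0, 0, 0, 0.09], [0, 0, 0, 0, 0, 0, 0]],
])

```text
time_s: 39.42
ee_pos: [0.5198, -0.1732, 0.1863]
orientation: [3.141, -0.0, -2.397]
wrist_force: [-1.5, -2.0, 0.2]
gripper_width: 0.0003
```

Request:
arm_command([
  [[0, -0.15, 0.02, 0, 0, 0, 0.05], [0, 0, 0, 0, 0, 0, 0]],
])

```text
time_s: 39.67
ee_pos: [0.52, -0.1729, 0.1863]
orientation: [3.141, -0.003, -2.404]
wrist_force: [-9.3, -10.6, 2.2]
gripper_width: 0.0008
```

Request:
arm_command([
  [[0, 0.15, 0, 0, 0, 0, 0], [0, 0.8, 0, 0, 0, 0, 0], [0, 2.5, 0, 0, 0, 0, 0], [0, 0, 0, -4, 0, 0, 0], [0, 2, 0, -4, 0, 0, 0], [0, 5, 0, -3, 0, 0, 0], [0, 0, 0, 0, 0, 0, 0]],
])

```text
time_s: 40.55
ee_pos: [0.4427, -0.2444, 0.2986]
orientation: [-3.137, 0.001, -2.406]
wrist_force: [0.4, 0.4, -0.5]
gripper_width: 0.0003
```

```bash
python3 - <<'E'
from h import *
s=env.observe();print(s["ee_pos"],s["wrist_force"],s["time_s"])
a=imaging.grab_frame("top")[150:270,290:430,::-1];b=imaging.grab_frame("scene")[110:230,232:372,::-1]
f=lambda c:cv2.resize(c,(400,343),interpolation=cv2.INTER_CUBIC)
cv2.imwrite("pics/b2.png",np.hstack([f(a),f(b)]))
P=np.array([.6205,-.2455]);S=(.5561,-.1099)
for ph in(133,131):
    H=P+.125*np.array([np.cos(np.radians(ph)),np.sin(np.radians(ph))]); print(ph,H,np.hypot(*(H-S)))
E
```

```text
[ 0.44270752 -0.24439443  0.29860055] [ 0.38470393  0.42178595 -0.52895528] 40.55
133 [ 0.5352502  -0.15408079] 0.04885341255330983
131 [ 0.53849262 -0.1511613 ] 0.04486106177634295
```

View pics/b2.png

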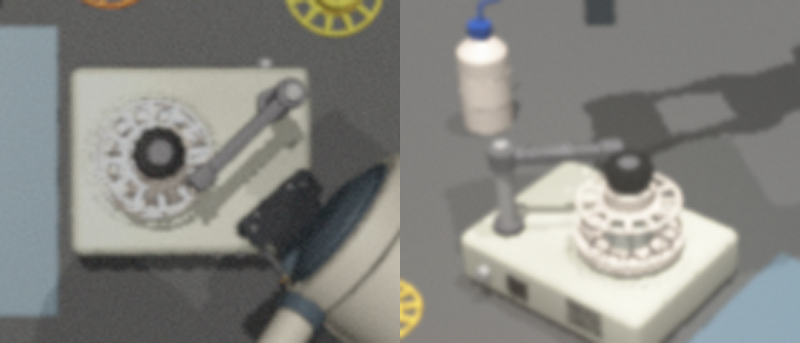

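```bash
python3 -c "
from bench import env; print(env.hand_in())"
```

```text
the job is handed in; nothing more can be done
None
```

The carousel is back together on the spindle in the order asked: drip tray, spacer sleeve, white guide disc, clamp cap. The dispensing arm is swung in against its stop. I handed the job in at about 40.7 s of the 72 s allowed.

- **Parts home:** Each part stopped within about 0.2 mm of its expected home height, with a contact force of 5–7 N. Pictures after the sleeve, the guide disc and the end showed the stack level.
- **Dispensing arm:** It met its stop at about 14 N. The last picture, taken after the gripper had backed clear, showed the head over the ring of windows. By my pivot estimate it is 45–49 mm from the spindle axis, against the 50 mm given.
- **Bystanders:** The gripper never went near the bottles, the rack or the coloured look-alike discs. I did not take a separate final measurement of them.

**Checks that disagreed:**
- My position fits from the scene camera were up to about 9 mm off those from the top camera, so I relied on the top camera. I also gripped the tray, guide disc and cap a second time at right angles to centre them.
- Fits to the hub and sleeve after placing were unreliable, because they picked up the wrong edges. I judged those placements by height, force and the picture instead.
- The arm reached its stop after about 70° of travel rather than the full 80°. It was probably already about 0.2 rad in from its parked position at the start.

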